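Put the microscope parts away in their trays

ROBOT

A 7-joint arm with a two-finger parallel gripper is mounted at the origin on the work surface. World frame = base frame: x ahead of the robot, y to its left, z up, the work surface at z = 0. Lengths are in m, angles in degrees, forces in N, time in s.
With the tool pointing down it reaches from about 0.425 to 0.975 m from the base axis. Payload 16.7 kg.
Tool frame: the origin (TCP) lies at the very end of the fingers, on their centre line; the grasp point (between the pads) lies 19 mm behind it; z points along the fingers, x is the direction in which the jaws open and shut, and the axes are right-handed (so a half turn about z gives the same grasp; the last joint's range is limited). The gripper opens to 85 mm and grips with 20 to 120 N. Pads are 22 mm wide; open, the fingers measure 114 mm over their backs; the gripper's body (76 mm by 85 mm) begins 54 mm behind the grasp point. The pads swing forward as they close: fully open they stand 13 mm farther back than shut.
Start: joints at [54.46, 24.414, 4.234, 92.017, -1.954, 63.644, -3.845], TCP at [0.306, -0.602, 0.231] pointing down, gripper open.
Joint ranges: [-163.25, 163.25], [-28.42, 122.38], [-70.27, 78.77], [12.13, 141.07], [-58.53, 238.53], [9.26, 117.41], [-156.51, 156.51]. Speed limits (degrees/s): [108.29, 108.29, 136.94, 136.94, 172.46, 172.46, 172.46].

INTERFACE

Orientations are given as a 3x3 rotation matrix whose columns are the frame's x, y, z axes.
In Python, from bench import env gives the robot as it stands.
- The arm moves only by the tool apply_moves, never from a script. Its argument "increments" is a list of rows, each a list of 2 entries, a list of its own where there are three numbers: the shift along the tool's x, y, z in units of 25 mm (1.0 is 25 mm), then the turn, a rotation vector about the tool's x, y, z in units of 6 degrees (1.0 is 6 degrees). In form: [[[x, y, z], [rx, ry, rz]], ...]. A call has 1 to 10 rows; each row shifts and turns the commanded pose from where the row before left it, along the tool's axes as they then stand; what a row does not reach is not made up. A row lasts 1/12 s, in which the tool goes at most 41.7 mm and 7.16 degrees, less where a joint would pass 70% of its speed; a pose out of reach is approached as far as the arm can. A call is refused whole if a number of a shift passes 1 or a number of a turn 1, either way. A call with a gripper value outside its range is refused whole. "hand" is the opening, from 0 (shut) to 1 (fully open), set as the call begins (left out, the last holds). The fingers move at their own pace and stop on an object; "force" is the grip in N (left out, the last holds). Time passes only in rows, so rows that do not move let the fingers close. It gives the time, the measured TCP pose, the force and the opening at its end, in the units of the state.
- env.read_state(): the state, without advancing time (a new reading comes with each control period).
- env.read_camera(name): name is "scene" or "top" or "wrist"; returns a dict with "color" (384x512x3 uint8, blue, green, red), "fov_y" (degrees; the focal length in pixels is half the picture's height over the tangent of half this angle, whatever the lens; pixels are square), "cx", "cy" (the principal point, pixels), "extrinsics" (4x4, takes a point from camera to world coordinates). Camera axes: x right, y up, looking along -z (the intrinsics and any distortion apply to the point x, -y, -z); pixel columns grow to the right and rows downward; lengths in m; the calibration is good to about 2 mm. A picture is of the moment at which its call begins. There is no depth.
- env.hand_in(): hands the job in, once; it reports no verdict.
The state is a dict: "t": time; "qpos": joint angles; "dq": joint speeds; "effort": joint torques, N m; "position": TCP position; "tool_rot": TCP orientation; "wrist_force": force on the tool from outside, world axes, zero at the start; "ft_torque": the same for the moment, N m; "opening": finger opening in m.
Only numpy, scipy, OpenCV 4.12 (cv2) and the standard library are available. Lean on these libraries where they do the work, as an engineer would, in place of code of your own. Each camera call takes 0.05 s, during which the arm holds its last target. There are 200 camera calls.

TASK

Put the four loose microscope parts away, each in the tray that matches its outline: the eyepiece in the small round tray, the lens in the large round tray, the camera in the square tray and the control box in the oblong tray, each lying flat on the tray's floor inside the rim, the same way up as you found it. They are delicate: set them down, do not drop them. Leave the flux jar and the pump bottle standing where they are.

Things in the scene. Friction and masses are not known exactly. Their poses are not given: they have to be found in the camera images.
- eyepiece: microscope eyepiece standing on its wide black eyecup, slim steel barrel upwards: eyecup 42 mm across and 20 mm high, tapering to the barrel, 30 mm across from 28 mm up to the top at 60 mm; about 0.09 kg. Origin at the centre of its underside, z up along its axis. Easily held by the barrel, about 43 mm above the underside
- lens: auxiliary objective lens: short fat white cylinder, 58 mm across and 40 mm high, with a black band near the foot and a greenish glass face framed in black on top; about 0.14 kg. Origin at the centre of its underside, z up along its axis
- camera: microscope camera: dark metal box, 56 x 56 mm and 40 mm high, with a steel round mount 29 mm across and 12 mm high in the middle of its top; about 0.18 kg. Origin at the centre of its underside, z up, x and y square to its sides
- control_box: ring-light control box: white oblong box, 90 mm along its x, 40 mm along its y, 40 mm high, with a black knob 22 mm across and 12 mm high on its top at x = +22 mm; about 0.15 kg. Origin at the centre of its underside, z up
- tray_small_round: small round fixed bare-aluminium tray with a grey cloth-lined floor; the floor is 3 mm and the top of the thin (4 mm) rim 8 mm above the bench; origin at the centre of its underside, at bench height, z up; 58 mm across inside; for the eyepiece
- tray_large_round: large round fixed bare-aluminium tray with a grey cloth-lined floor; the floor is 3 mm and the top of the thin (4 mm) rim 8 mm above the bench; origin at the centre of its underside, at bench height, z up; 82 mm across inside; for the lens
- tray_square: square fixed bare-aluminium tray with a grey cloth-lined floor; the floor is 3 mm and the top of the thin (4 mm) rim 8 mm above the bench; origin at the centre of its underside, at bench height, z up; 76 x 76 mm inside, x and y square to its sides; for the camera
- tray_oblong: oblong fixed bare-aluminium tray with a grey cloth-lined floor; the floor is 3 mm and the top of the thin (4 mm) rim 8 mm above the bench; origin at the centre of its underside, at bench height, z up; 110 mm inside along its x, 60 mm along its y; for the control box
- jar: bystander: amber glass flux jar with a black lid, 42 mm across and 45 mm high, standing loose among the parts. Origin at the centre of its underside
- pump: bystander: white alcohol pump bottle with a steel top, 48 mm across and 68 mm high over all, standing loose among the parts. Origin at the centre of its underside. (A screwdriver and tweezers also lie flat among the parts, and a solder spool, a small carton and a board jig stand at the far edge of the mat, all under 50 mm high; they play no part)
Not all that is in view belongs to the job. What is shaped like the tray_square but brown is not meant. Leave any purple look-alike of the tray_oblong alone.

How it is judged (in metres and radians):
At the end, for the whole second after the job is handed in: Each part is in its own tray: its centre within 15 mm of the tray's centre (any position inside the rim), flat on the floor (underside at most 2.5 mm above it), upright to within 0.08 rad, released and at rest (horizontal distance between eyepiece and tray_small_round below 0.015 m and z of eyepiece in the frame of tray_small_round between 0 and 0.0055 m and angle between each of eyepiece, lens, camera, control_box's own z axis and vertical below 0.08 rad and linear speed of each of eyepiece, lens, camera, control_box below 0.02 m/s and contact force between the fingers and eyepiece below 0.05 N and horizontal distance between lens and tray_large_round below 0.015 m and z of lens in the frame of tray_large_round between 0 and 0.0055 m and contact force between the fingers and lens below 0.05 N and horizontal distance between camera and tray_square below 0.015 m and z of camera in the frame of tray_square between 0 and 0.0055 m and contact force between the fingers and camera below 0.05 N and horizontal distance between control_box and tray_oblong below 0.015 m and z of control_box in the frame of tray_oblong between 0 and 0.0055 m and contact force between the fingers and control_box below 0.05 N); the robot touches nothing.
It fails at once if a part is dropped or thrown (moves at over 0.7 m/s, a fall of about 25 mm, with no finger on it) ((linear speed of eyepiece above 0.7 m/s and contact force between the fingers and eyepiece below 0.02 N) or (linear speed of lens above 0.7 m/s and contact force between the fingers and lens below 0.02 N) or (linear speed of camera above 0.7 m/s and contact force between the fingers and camera below 0.02 N) or (linear speed of control_box above 0.7 m/s and contact force between the fingers and control_box below 0.02 N)).
It fails at once if the flux jar is pushed more than 25 mm from where it stood, or tipped (distance of jar from where it was at the start of the episode above 0.025 m or angle between jar's own z axis and vertical above 0.35 rad).
It fails at once if the pump bottle is pushed more than 25 mm from where it stood, or tipped (distance of pump from where it was at the start of the episode above 0.025 m or angle between pump's own z axis and vertical above 0.35 rad).
It also fails if it takes over 112 s, if anything falls off the work surface, if the arm or the gripper's body presses on something with over 40 N, if the wrist force passes 120 N, or if a joint passes its speed limit or range.

## Working session

There is one attempt and no reset: what is moved stays moved. The work goes in short steps, Python scripts to look and compute and a tool call to move; the robot and the scene stay as the last step left them, time stands still between calls to the robot, and variables do not carry over. Pictures are saved under pics/ and viewed, about 12 in all and at most 16, crops included, and the job is handed in when it is done.

Besides the shell and the picture viewer there is one more tool, called in YAML: its name, and indented under it one key for each argument. apply_moves: Moves the arm, as the interface text tells. Its arguments: {"type":"object","properties":{"increments":{"type":"array"},"hand":{"type":"number"},"force":{"type":"number"}},"required":["increments"]}

```bash
mkdir -p pics; ls
cat > h.py <<'E'
from bench import env
import numpy as np, cv2
def cam(n,name=None):
    c=env.read_camera(n)
    if name: cv2.imwrite('pics/'+name+'.png',c['color'])
    return c
def ray(c,u,v,z):
    f=c['color'].shape[0]/2/np.tan(np.radians(c['fov_y'])/2)
    d=np.array([(u-c['cx'])/f,-(v-c['cy'])/f,-1.]);E=np.array(c['extrinsics'])
    d=E[:3,:3]@d;o=E[:3,3];return (o+d*(z-o[2])/d[2]).round(4)
E
python3 - <<'E'
from h import *
import pickle
for n in('top','scene'):
    c=cam(n); pickle.dump(c,open(n+'.pkl','wb'))
    print({k:v for k,v in c.items() if k!='color'})
    cv2.imwrite(f'pics/{n}0.png',cv2.resize(c['color'],(800,600),interpolation=cv2.INTER_CUBIC))
s=env.read_state();print(s)
E
```

```text
pics
{'fov_y': 52.06918188212862, 'cx': 259.3438384887545, 'cy': 190.29733055849616, 'extrinsics': array([[-0.00139574,  0.99764732, -0.06854107,  0.36528646],
       [-0.99980599, -0.00273886, -0.01950576, -0.02310558],
       [-0.01964759,  0.06850055,  0.99745759,  1.1147102 ],
       [ 0.        ,  0.        ,  0.        ,  1.        ]])}
{'fov_y': 50.643686607843605, 'cx': 259.9574426462487, 'cy': 192.3054553696372, 'extrinsics': array([[-0.48243269, -0.59753273,  0.64047899,  1.14673026],
       [ 0.87575792, -0.31441313,  0.36632288,  0.40086602],
       [-0.01751491,  0.73763068,  0.67497719,  0.78114116],
       [ 0.        ,  0.        ,  0.        ,  1.        ]])}
{'t': 0.1, 'qpos': array([54.45887859, 24.44590335,  4.23020686, 92.04806212, -1.9542387 ,
       63.64389019, -3.84323759]), 'dq': array([-0.04266474, -0.15489952, -0.05532811,  0.03864121, -0.04573332,
       -0.02419537,  0.03776504]), 'effort': array([ 6.85211504e-03, -9.51539254e+01,  3.77061412e+00, -4.64403391e+01,
        1.96397840e-02,  6.60116391e-03,  2.04800631e-04]), 'position': array([ 0.30601028, -0.6012381 ,  0.23068582]), 'tool_rot': array([[ 4.53614516e-01, -8.91197811e-01, -5.76664269e-04],
       [-8.91197261e-01, -4.53614878e-01,  9.92216756e-04],
       [-1.14584489e-03,  6.38376940e-05, -9.99999341e-01]]), 'wrist_force': array([0.68274868, 0.27256195, 0.04211656]), 'ft_torque': array([ 0.04757265, -0.01282163,  0.01843635]), 'opening': 0.08519631213362157}
```

View pics/top0.png

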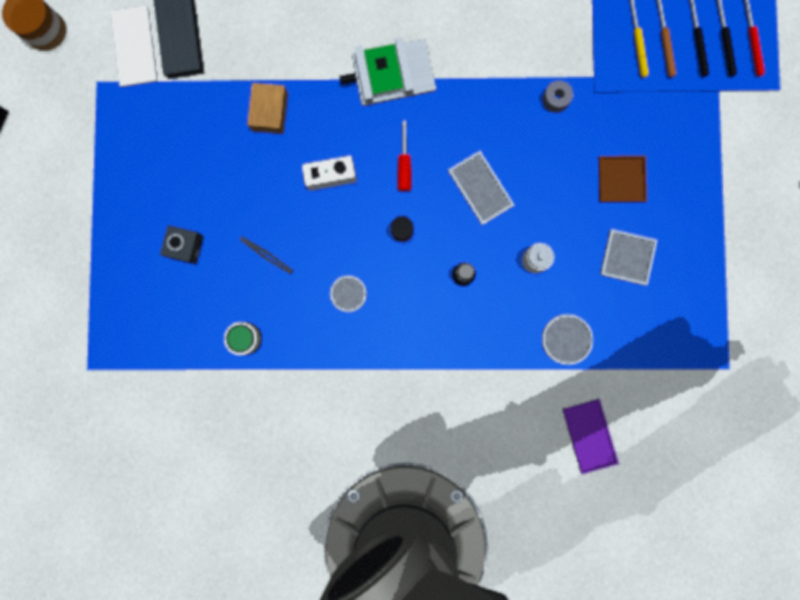

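View pics/scene0.png

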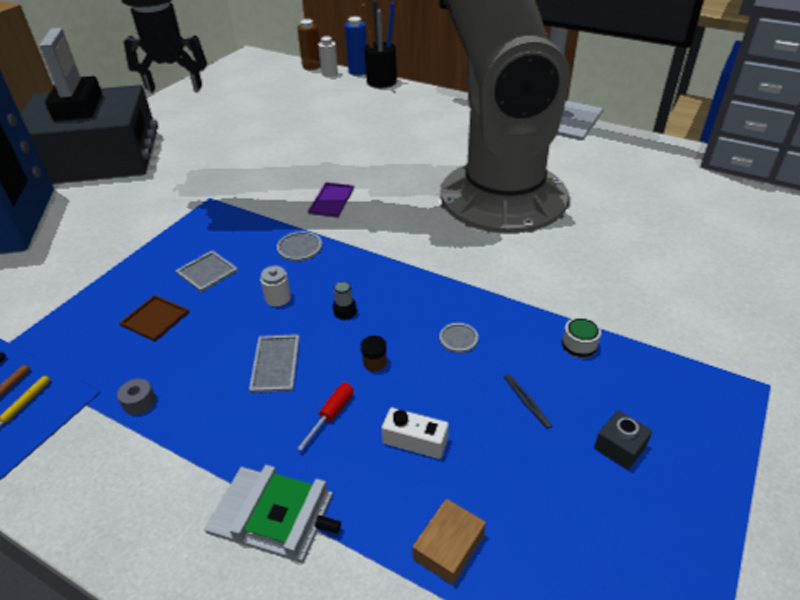

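Top view (in 800x600 px): eyepiece (464,271), lens (241,338), camera (181,244), control box (328,172), small round tray (348,294), large round (568,340), square (629,257), oblong (481,187). The jar is at (401,229) and the pump at (539,256). The scene view shows the same layout, so I'll cross-check positions between the two.

Run:
```python
from h import *
import pickle
T=pickle.load(open('top.pkl','rb'));S=pickle.load(open('scene.pkl','rb'))
k=1.5625
for n,a,b,z in [('eye',(464,271),(343,289),.06),('lens',(241,338),(582,327),.04),('cam',(176,242),(628,425),.052),('knob',(340,168),(401,416),.052),('small',(348,294),(459,337),.008),('large',(568,340),(299,246),.008),('square',(629,257),(207,270),.008),('oblong',(481,187),(275,362),.008),('jar',(401,229),(374,345),.045),('pump',(540,256),(275,271),.068)]:
    print(n,ray(T,a[0]/k,a[1]/k,z),ray(S,b[0]/k,b[1]/k,z))
c=T['color'];
def crop(x,y,w=60,h=45,s=6.6):
    return cv2.resize(c[int(y/k-h/2):int(y/k-h/2)+h,int(x/k-w/2):int(x/k-w/2)+w],(400,300),interpolation=cv2.INTER_CUBIC)
cv2.imwrite('pics/c.png',np.vstack([np.hstack([crop(181,244),crop(328,172)]),np.hstack([crop(629,257),crop(481,187)])]))
for x,y in[(181,244),(328,172),(629,257),(481,187)]: print(int(x/k-30),int(y/k-22.5))
```

```text
eye [ 0.483  -0.1039  0.06  ] [ 0.4875 -0.1011  0.06  ]
lens [0.3684 0.2864 0.04  ] [0.3654 0.2858 0.04  ]
cam [0.537  0.4007 0.052 ] [0.5359 0.4025 0.052 ]
knob [0.6673 0.1124 0.052 ] [0.6713 0.116  0.052 ]
small [0.4477 0.1022 0.008 ] [0.4518 0.1049 0.008 ]
large [ 0.364  -0.2926  0.008 ] [ 0.3715 -0.2868  0.008 ]
square [ 0.5131 -0.4048  0.008 ] [ 0.5155 -0.3998  0.008 ]
oblong [ 0.6428 -0.14    0.008 ] [ 0.6444 -0.1372  0.008 ]
jar [0.5594 0.0051 0.045 ] [0.5646 0.0067 0.045 ]
pump [ 0.5074 -0.2331  0.068 ] [ 0.5104 -0.2284  0.068 ]
85 133
179 87
372 141
277 97
```

View pics/c.png

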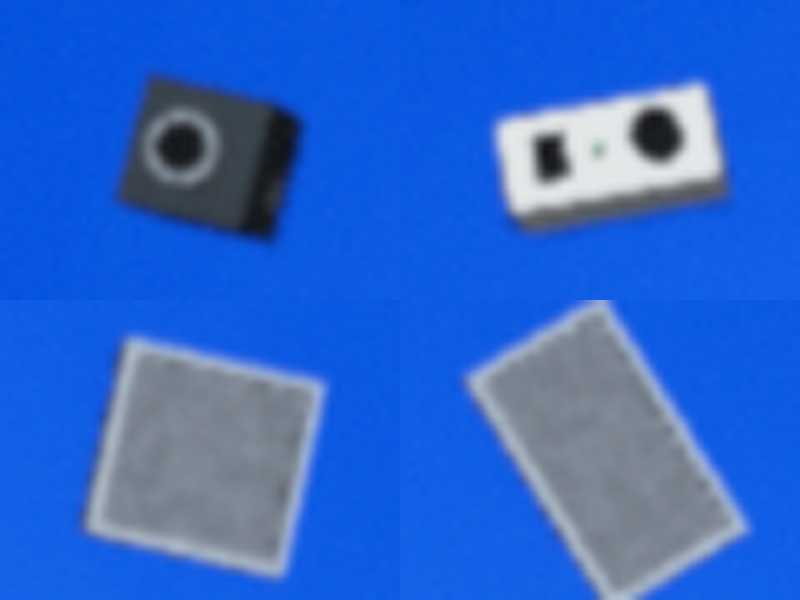

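```bash
cat >> h.py <<'E'
def plan(x,y,z,yaw=None):
    s=env.read_state();R=np.array(s['tool_rot']);p=np.array(s['position'])
    cur=np.degrees(np.arctan2(R[1,0],R[0,0]));yaw=cur if yaw is None else yaw
    print('t',round(s['t'],2),'pos',p.round(4),'yaw',round(cur,2),'tilt',round(np.degrees(np.arccos(-R[2,2])),2),'q',np.round(s['qpos'],0),'open',round(s['opening'],4),'F',np.round(s['wrist_force'],1))
    print('turn rz units',round(-(yaw-cur)/6,2))
    a=np.radians(yaw);M=np.array([[np.cos(a),np.sin(a),0],[np.sin(a),-np.cos(a),0],[0,0,-1]])
    print('then shift units',(M.T@(np.array([x,y,z])-p)/.025).round(2))
E
python3 -c "
from h import *
plan(.485,-.1025,.14,-13)"
```

```text
t 0.1 pos [ 0.306  -0.6012  0.2307] yaw -63.02 tilt 0.07 q [54. 24.  4. 92. -2. 64. -4.] open 0.0852 F [0.7 0.3 0. ]
turn rz units -8.34
then shift units [  2.49 -21.05   3.63]
```

apply_moves:
  increments:
    - [[0,0,0],[0,0,-0.93]]
    - [[0,0,0],[0,0,-0.93]]
    - [[0,0,0],[0,0,-0.93]]
    - [[0,0,0],[0,0,-0.93]]
    - [[0,0,0],[0,0,-0.93]]
    - [[0,0,0],[0,0,-0.93]]
    - [[0,0,0],[0,0,-0.93]]
    - [[0,0,0],[0,0,-0.93]]
    - [[0,0,0],[0,0,-0.92]]

```text
t: 0.85
position: [0.306, -0.6014, 0.2309]
tool_rot: [[0.976, -0.218, -0.0], [-0.218, -0.976, 0.001], [-0.001, -0.001, -1.0]]
wrist_force: [-0.3, -0.3, 1.0]
opening: 0.0854
```

```bash
python3 -c "
from h import *
plan(.485,-.1025,.14,-13)"
```

```text
t 0.85 pos [ 0.306  -0.6014  0.2309] yaw -12.59 tilt 0.05 q [62. 25. -6. 92.  3. 64. 43.] open 0.0854 F [-0.3 -0.3  1. ]
turn rz units 0.07
then shift units [  2.49 -21.05   3.64]
```

apply_moves:
  increments:
    - [[0.11,-0.96,0.16],[0,0,0]]
    - [[0.11,-0.96,0.16],[0,0,0]]
    - [[0.11,-0.96,0.16],[0,0,0]]
    - [[0.11,-0.96,0.16],[0,0,0]]
    - [[0.11,-0.96,0.16],[0,0,0]]
    - [[0.11,-0.96,0.16],[0,0,0]]
    - [[0.11,-0.96,0.16],[0,0,0]]
    - [[0.11,-0.96,0.16],[0,0,0]]
    - [[0.11,-0.96,0.16],[0,0,0]]
    - [[0.11,-0.96,0.16],[0,0,0]]

```text
t: 1.68
position: [0.3864, -0.3725, 0.1909]
tool_rot: [[0.975, -0.223, -0.0], [-0.223, -0.975, 0.0], [-0.0, -0.0, -1.0]]
wrist_force: [-0.4, -0.2, -0.1]
opening: 0.0852
```

apply_moves:
  increments:
    - [[0.11,-0.96,0.16],[0,0,0]]
    - [[0.11,-0.96,0.16],[0,0,0]]
    - [[0.11,-0.96,0.16],[0,0,0]]
    - [[0.11,-0.96,0.16],[0,0,0]]
    - [[0.11,-0.96,0.16],[0,0,0]]
    - [[0.11,-0.96,0.16],[0,0,0]]
    - [[0.11,-0.96,0.16],[0,0,0]]
    - [[0.11,-0.96,0.16],[0,0,0]]
    - [[0.11,-0.96,0.16],[0,0,0]]
    - [[0.11,-0.96,0.16],[0,0,0]]

```text
t: 2.52
position: [0.4667, -0.1447, 0.151]
tool_rot: [[0.975, -0.223, -0.0], [-0.223, -0.975, 0.0], [-0.0, -0.0, -1.0]]
wrist_force: [0.9, -0.6, 0.9]
opening: 0.0851
```

```bash
python3 -c "
from h import *
plan(.485,-.1025,.14,-13)
c=cam('wrist','w1');print({k:v for k,v in c.items() if k!='color'})"
```

```text
t 2.52 pos [ 0.4667 -0.1447  0.151 ] yaw -12.88 tilt 0.01 q [ 28.  14. -20. 119.   6.  48.  -9.] open 0.0851 F [ 0.9 -0.6  0.9]
turn rz units 0.02
then shift units [ 0.33 -1.81  0.44]
{'fov_y': 66.43331995968163, 'cx': 254.71242113765788, 'cy': 192.3016953226188, 'extrinsics': array([[ 9.74655257e-01,  2.11734625e-01,  7.22189633e-02,
         4.85442933e-01],
       [-2.23711190e-01,  9.21518195e-01,  3.17423250e-01,
        -6.33403702e-02],
       [ 6.58404193e-04, -3.25534430e-01,  9.45529958e-01,
         2.93998298e-01],
       [ 0.00000000e+00,  0.00000000e+00,  0.00000000e+00,
         1.00000000e+00]])}
```

View pics/w1.png

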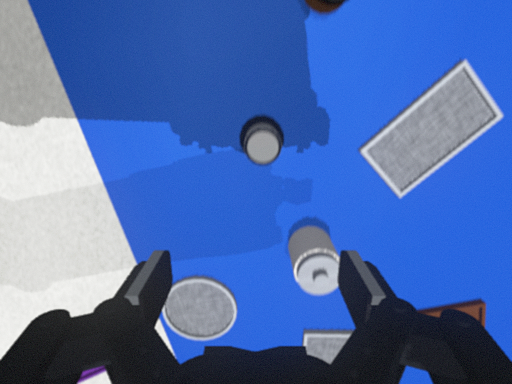

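Wrist view: eyepiece top at (264,148), large round tray at (199,308), pump top at (319,275), oblong tray corners at (465,61), (502,117), (401,196) and (361,152).

```bash
python3 -c "
from h import *
c=cam('wrist')
for n,u,v,z in [('eye',264,148,.06),('large',199,308,.008),('pump',319,275,.068),('o1',465,61,.008),('o2',502,117,.008),('o3',401,196,.008),('o4',361,152,.008)]: print(n,ray(c,u,v,z))
"
```

```text
eye [ 0.4845 -0.1021  0.06  ]
large [ 0.3684 -0.2818  0.008 ]
pump [ 0.5087 -0.2239  0.068 ]
o1 [ 0.6755 -0.0748  0.008 ]
o2 [ 0.7101 -0.1323  0.008 ]
o3 [ 0.6118 -0.1916  0.008 ]
o4 [ 0.5763 -0.1365  0.008 ]
```

apply_moves:
  increments:
    - [[0.15,-0.9,0.2],[0,0,0]]
    - [[0.15,-0.9,0.2],[0,0,0]]
    - [[0,0,0.8],[0,0,0]]
    - [[0,0,0.8],[0,0,0]]
    - [[0,0,0.8],[0,0,0]]
    - [[0,0,0.8],[0,0,0]]
    - [[0,0,0.6],[0,0,0]]
    - [[0,0,0.5],[0,0,0]]
    - [[0,0,0.35],[0,0,0]]
    - [[0,0,0],[0,0,0]]

```text
t: 3.45
position: [0.483, -0.1039, 0.0236]
tool_rot: [[0.975, -0.223, -0.002], [-0.223, -0.975, 0.0], [-0.002, 0.0, -1.0]]
wrist_force: [-0.4, -0.2, -0.2]
opening: 0.0853
```

apply_moves:
  increments:
    - [[0,0,0],[0,0,0]]
    - [[0,0,0],[0,0,0]]
    - [[0,0,0],[0,0,0]]
    - [[0,0,0],[0,0,0]]
    - [[0,0,0],[0,0,0]]
    - [[0,0,0],[0,0,0]]
    - [[0,0,0],[0,0,0]]
    - [[0,0,0],[0,0,0]]
  hand: 0
  force: 35

```text
t: 4.12
position: [0.4841, -0.1038, 0.0258]
tool_rot: [[0.975, -0.223, 0.0], [-0.223, -0.975, -0.0], [0.001, 0.0, -1.0]]
wrist_force: [-4.0, -0.2, 10.6]
opening: 0.0289
```

```bash
python3 -c "
from h import *
plan(.4497,.1035,.1,-13)
cam('wrist','w2')"
```

```text
t 4.12 pos [ 0.4841 -0.1038  0.0258] yaw -12.88 tilt 0.03 q [ 20.  26. -18. 123.  14.  33. -22.] open 0.0289 F [-4.  -0.2 10.6]
turn rz units 0.02
then shift units [-3.21 -7.77 -2.97]
```

View pics/w2.png

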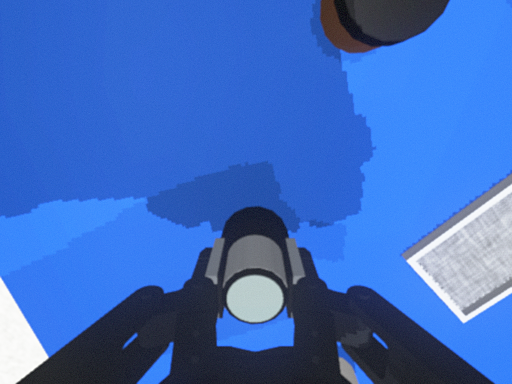

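apply_moves:
  increments:
    - [[0,0,-0.4],[0,0,0]]
    - [[0,0,-0.8],[0,0,0]]
    - [[0,0,-0.9],[0,0,0]]
    - [[0,0,-0.9],[0,0,0]]

```text
t: 4.5
position: [0.4838, -0.1034, 0.1015]
tool_rot: [[0.975, -0.222, -0.0], [-0.222, -0.975, 0.0], [-0.0, -0.0, -1.0]]
wrist_force: [0.3, -0.6, -0.6]
opening: 0.0285
```

apply_moves:
  increments:
    - [[-0.3,-0.5,0],[0,0,0]]
    - [[-0.33,-0.8,0],[0,0,0]]
    - [[-0.33,-0.8,0],[0,0,0]]
    - [[-0.33,-0.8,0],[0,0,0]]
    - [[-0.33,-0.8,0],[0,0,0]]
    - [[-0.33,-0.8,0],[0,0,0]]
    - [[-0.33,-0.8,0],[0,0,0]]
    - [[-0.33,-0.8,0],[0,0,0]]
    - [[-0.3,-0.5,0],[0,0,0]]
    - [[0,0,0],[0,0,0]]

```text
t: 5.33
position: [0.4493, 0.0763, 0.1009]
tool_rot: [[0.976, -0.219, 0.001], [-0.219, -0.976, 0.001], [0.001, -0.001, -1.0]]
wrist_force: [-0.8, -0.3, -0.6]
opening: 0.0287
```

```bash
python3 -c "
from h import *
plan(.4497,.1035,.029)
cam('wrist','w3')"
```

```text
t 5.33 pos [0.4493 0.0763 0.1009] yaw -12.65 tilt 0.07 q [  5.  16. -26. 125.  11.  41. -41.] open 0.0287 F [-0.8 -0.3 -0.6]
turn rz units -0.0
then shift units [-0.22 -1.06  2.88]
```

View pics/w3.png

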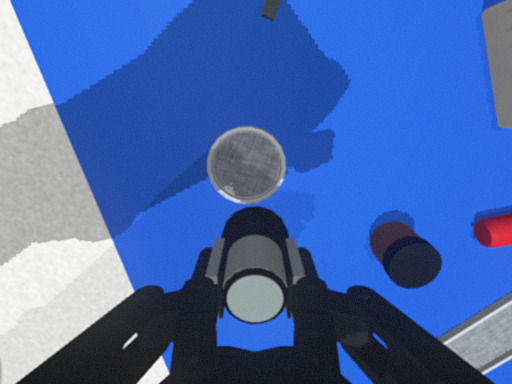

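Still holding the eyepiece upright, and the small tray is at (247,164). The eyepiece top at (255,299) gives a consistency check.

```bash
python3 -c "
from h import *
c=cam('wrist')
t=ray(c,247,164,.006);print(t,ray(c,255,299,.135))
plan(t[0],t[1],.029)"
```

```text
[0.4495 0.1019 0.006 ] [0.4488 0.0702 0.135 ]
t 5.43 pos [0.4499 0.0737 0.1007] yaw -12.8 tilt 0.04 q [  5.  16. -26. 125.  11.  41. -40.] open 0.0287 F [ 0.8  0.8 -1.5]
turn rz units -0.0
then shift units [-0.27 -1.1   2.87]
```

apply_moves:
  increments:
    - [[-0.14,-0.56,0],[0,0,0]]
    - [[-0.14,-0.56,0],[0,0,0]]
    - [[0,0,0.5],[0,0,0]]
    - [[0,0,0.6],[0,0,0]]
    - [[0,0,0.6],[0,0,0]]
    - [[0,0,0.4],[0,0,0]]
    - [[0,0,0.3],[0,0,0]]
    - [[0,0,0.2],[0,0,0]]
    - [[0,0,0.1],[0,0,0]]
    - [[0,0,0],[0,0,0]]

```text
t: 6.27
position: [0.4492, 0.1021, 0.0324]
tool_rot: [[0.975, -0.223, -0.0], [-0.223, -0.975, -0.0], [-0.0, 0.0, -1.0]]
wrist_force: [0.1, -0.4, -0.6]
opening: 0.0288
```

```bash
python3 -c "
from h import *
plan(.4495,.102,.0288)
cam('wrist','w4')"
```

```text
t 6.27 pos [0.4492 0.1021 0.0324] yaw -12.89 tilt 0.02 q [ -1.  24. -23. 127.  17.  33. -50.] open 0.0288 F [ 0.1 -0.4 -0.6]
turn rz units -0.0
then shift units [0.01 0.   0.15]
```

View pics/w4.png

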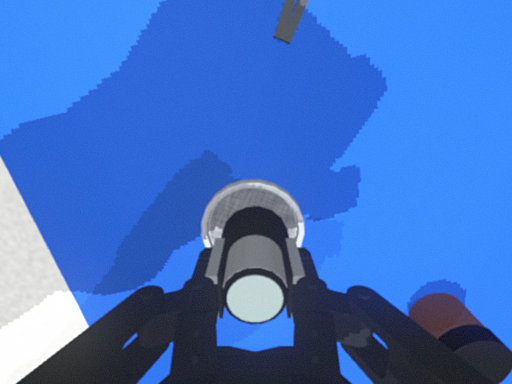

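The eyepiece base sits inside the rim, centred near (254,225). Next I'll lower it to contact.

apply_moves:
  increments:
    - [[0,0,0.07],[0,0,0]]
    - [[0,0,0.05],[0,0,0]]
    - [[0,0,0.05],[0,0,0]]
    - [[0,0,0],[0,0,0]]

```text
t: 6.65
position: [0.4495, 0.1023, 0.0288]
tool_rot: [[0.975, -0.223, 0.001], [-0.223, -0.975, -0.0], [0.001, -0.0, -1.0]]
wrist_force: [-0.8, -0.9, 7.3]
opening: 0.0284
```

Contact at 7 N, at the height I expected. I'll release and then rise straight up.

apply_moves:
  increments:
    - [[0,0,0],[0,0,0]]
    - [[0,0,0],[0,0,0]]
    - [[0,0,0],[0,0,0]]
    - [[0,0,0],[0,0,0]]
    - [[0,0,0],[0,0,0]]
    - [[0,0,0],[0,0,0]]
  hand: 0.8

```text
t: 7.15
position: [0.4492, 0.1023, 0.0283]
tool_rot: [[0.975, -0.223, -0.0], [-0.223, -0.975, 0.0], [-0.0, -0.0, -1.0]]
wrist_force: [0.9, 0.2, -0.1]
opening: 0.0679
```

apply_moves:
  increments:
    - [[0,0,-0.4],[0,0,0]]
    - [[0,0,-0.8],[0,0,0]]
    - [[0,0,-0.8],[0,0,0]]
    - [[0,0,-0.8],[0,0,0]]
    - [[0,0,-0.8],[0,0,0]]
    - [[0,0,-0.5],[0,0,0]]
  hand: 1

```text
t: 7.65
position: [0.4496, 0.1025, 0.1334]
tool_rot: [[0.975, -0.222, 0.002], [-0.222, -0.975, 0.001], [0.002, -0.001, -1.0]]
wrist_force: [0.8, -0.2, -0.7]
opening: 0.0854
```

```bash
python3 -c "
from h import *
plan(.367,.25,.13)"
```

```text
t 7.65 pos [0.4496 0.1025 0.1334] yaw -12.85 tilt 0.11 q [  4.  14. -28. 123.   9.  45. -42.] open 0.0854 F [ 0.8 -0.2 -0.7]
turn rz units -0.0
then shift units [-4.53 -5.02  0.13]
```

apply_moves:
  increments:
    - [[-0.57,-0.63,0],[0,0,0]]
    - [[-0.57,-0.63,0],[0,0,0]]
    - [[-0.57,-0.63,0],[0,0,0]]
    - [[-0.57,-0.63,0],[0,0,0]]
    - [[-0.57,-0.63,0],[0,0,0]]
    - [[-0.57,-0.63,0],[0,0,0]]
    - [[-0.57,-0.63,0],[0,0,0]]
    - [[-0.56,-0.62,0],[0,0,0]]
    - [[0,0,0],[0,0,0]]

```text
t: 8.4
position: [0.3646, 0.2535, 0.1318]
tool_rot: [[0.976, -0.219, 0.0], [-0.219, -0.976, 0.002], [0.0, -0.002, -1.0]]
wrist_force: [-0.2, 0.9, -0.5]
opening: 0.0852
```

```bash
python3 -c "
from h import *
plan(.367,.286,.012)
cam('wrist','w5')"
```

```text
t 8.4 pos [0.3646 0.2535 0.1318] yaw -12.63 tilt 0.09 q [-12.  13. -34. 125.  10.  45. -66.] open 0.0852 F [-0.2  0.9 -0.5]
turn rz units -0.0
then shift units [-0.19 -1.29  4.79]
```

View pics/w5.png

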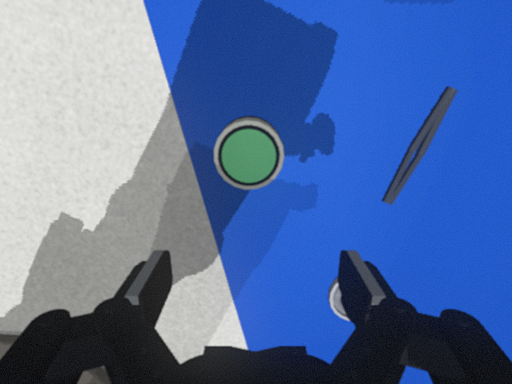

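Lens top centre at (249,153), with free space all round it.

```bash
python3 -c "
from h import *
c=cam('wrist')
t=ray(c,249,153,.04);print(t)
plan(t[0],t[1],.012)"
```

```text
[0.3692 0.2883 0.04  ]
t 8.5 pos [0.3661 0.2506 0.1314] yaw -12.77 tilt 0.02 q [-12.  13. -34. 125.  10.  45. -65.] open 0.0853 F [ 0.  -0.4 -0.1]
turn rz units -0.0
then shift units [-0.21 -1.5   4.78]
```

apply_moves:
  increments:
    - [[-0.1,-0.74,0.2],[0,0,0]]
    - [[-0.1,-0.74,0.2],[0,0,0]]
    - [[0,0,0.7],[0,0,0]]
    - [[0,0,0.8],[0,0,0]]
    - [[0,0,0.8],[0,0,0]]
    - [[0,0,0.7],[0,0,0]]
    - [[0,0,0.6],[0,0,0]]
    - [[0,0,0.45],[0,0,0]]
    - [[0,0,0.3],[0,0,0]]
    - [[0,0,0],[0,0,0]]

```text
t: 9.33
position: [0.3696, 0.2866, 0.0112]
tool_rot: [[0.975, -0.223, -0.001], [-0.223, -0.975, -0.001], [-0.001, 0.001, -1.0]]
wrist_force: [0.6, -0.5, 0.2]
opening: 0.0855
```

apply_moves:
  increments:
    - [[0,0,0],[0,0,0]]
    - [[0,0,0],[0,0,0]]
    - [[0,0,0],[0,0,0]]
    - [[0,0,0],[0,0,0]]
    - [[0,0,0],[0,0,0]]
    - [[0,0,0],[0,0,0]]
    - [[0,0,0],[0,0,0]]
    - [[0,0,0],[0,0,0]]
  hand: 0
  force: 40

```text
t: 10.0
position: [0.3701, 0.2877, 0.0131]
tool_rot: [[0.975, -0.223, 0.001], [-0.223, -0.975, 0.001], [0.001, -0.001, -1.0]]
wrist_force: [-1.6, -1.4, 9.1]
opening: 0.057
```

apply_moves:
  increments:
    - [[0,0,-0.3],[0,0,0]]
    - [[0,0,-0.7],[0,0,0]]
    - [[0,0,-0.9],[0,0,0]]
    - [[0,0,-0.9],[0,0,0]]
    - [[0,0,-0.9],[0,0,0]]
    - [[0,0,-0.8],[0,0,0]]

```text
t: 10.5
position: [0.3697, 0.2875, 0.1268]
tool_rot: [[0.975, -0.222, 0.001], [-0.222, -0.975, 0.001], [0.001, -0.001, -1.0]]
wrist_force: [-0.2, 0.3, -1.4]
opening: 0.0565
```

```bash
python3 -c "
from h import *
plan(.5,.0,.135)
plan(.3685,-.25,.12)"
```

```text
t 10.5 pos [0.3697 0.2875 0.1268] yaw -12.85 tilt 0.07 q [-15.  16. -34. 122.  13.  46. -70.] open 0.0565 F [-0.2  0.3 -1.4]
turn rz units -0.0
then shift units [ 7.64 10.05 -0.33]
t 10.5 pos [0.3697 0.2875 0.1268] yaw -12.85 tilt 0.07 q [-15.  16. -34. 122.  13.  46. -70.] open 0.0565 F [-0.2  0.3 -1.4]
turn rz units -0.0
then shift units [ 4.74 20.97  0.27]
```

apply_moves:
  increments:
    - [[0.4,0.5,0],[0,0,0]]
    - [[0.8,0.9,0],[0,0,0]]
    - [[0.8,1.0,0],[0,0,0]]
    - [[0.8,1.0,0],[0,0,0]]
    - [[0.8,1.0,0],[0,0,0]]
    - [[0.8,1.0,0],[0,0,0]]
    - [[0.8,1.0,0],[0,0,0]]
    - [[0.8,1.0,0],[0,0,0]]
    - [[0.8,1.0,0],[0,0,0]]
    - [[0.5,1.0,0],[0,0,0]]

```text
t: 11.33
position: [0.4967, 0.0158, 0.1257]
tool_rot: [[0.975, -0.223, 0.002], [-0.223, -0.975, 0.0], [0.002, -0.001, -1.0]]
wrist_force: [0.9, -0.3, -1.2]
opening: 0.0567
```

```bash
python3 -c "
from h import *
plan(.3685,-.25,.11)"
```

```text
t 11.33 pos [0.4967 0.0158 0.1257] yaw -12.9 tilt 0.1 q [ 13.  17. -26. 119.  10.  46. -32.] open 0.0567 F [ 0.9 -0.3 -1.2]
turn rz units -0.0
then shift units [-2.62 11.51  0.63]
```

apply_moves:
  increments:
    - [[-0.2,0.6,0],[0,0,0]]
    - [[-0.2,1.0,0],[0,0,0]]
    - [[-0.2,1.0,0],[0,0,0]]
    - [[-0.2,1.0,0],[0,0,0]]
    - [[-0.2,1.0,0],[0,0,0]]
    - [[-0.2,1.0,0],[0,0,0]]
    - [[-0.2,1.0,0],[0,0,0]]
    - [[-0.2,1.0,0],[0,0,0]]
    - [[-0.2,1.0,0],[0,0,0]]
    - [[-0.2,1.0,0],[0,0,0]]

```text
t: 12.17
position: [0.3925, -0.2062, 0.1256]
tool_rot: [[0.975, -0.223, 0.001], [-0.223, -0.975, -0.0], [0.001, -0.0, -1.0]]
wrist_force: [0.9, -0.7, -1.6]
opening: 0.0566
```

apply_moves:
  increments:
    - [[0,1.0,0],[0,0,0]]
    - [[0,1.0,0],[0,0,0]]
    - [[0,1.0,0],[0,0,0]]
    - [[0,1.0,0],[0,0,0]]
    - [[0,1.0,0],[0,0,0]]
    - [[0,0.4,0],[0,0,0]]
    - [[0,0,0],[0,0,0]]

```text
t: 12.75
position: [0.3623, -0.3389, 0.1253]
tool_rot: [[0.974, -0.226, 0.001], [-0.226, -0.974, -0.001], [0.001, 0.0, -1.0]]
wrist_force: [-0.7, 0.3, -1.9]
opening: 0.0568
```

```bash
python3 -c "
from h import *
plan(.368,-.287,.11)
cam('wrist','w6')"
```

```text
t 12.75 pos [ 0.3623 -0.3389  0.1253] yaw -13.05 tilt 0.06 q [ 48.  16. -14. 120.   5.  45.  18.] open 0.0568 F [-0.7  0.3 -1.9]
turn rz units -0.0
then shift units [-0.25 -2.08  0.61]
```

View pics/w6.png

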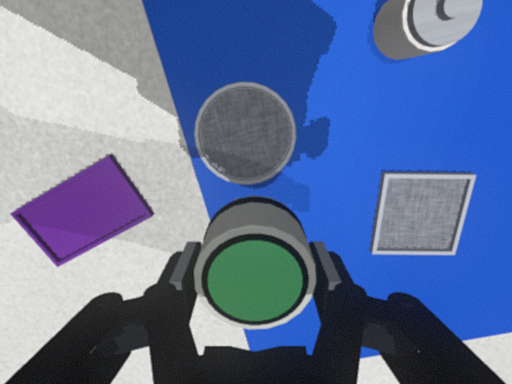

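The large tray is at (245,133) and the lens hangs level. Square tray corners are at (384,171), (476,174), (457,255) and (372,253).

```bash
python3 -c "
from h import *
c=cam('wrist')
t=ray(c,245,133,.007);print(t)
q=np.array([ray(c,u,v,.008) for u,v in[(384,171),(476,174),(457,255),(372,253)]]);print(q,q.mean(0))
for i in range(4): d=q[(i+1)%4]-q[i];print(np.hypot(*d[:2]),np.degrees(np.arctan2(d[1],d[0])))
plan(t[0],t[1],.0161)"
```

```text
[ 0.3658 -0.2879  0.007 ]
[[ 0.4817 -0.3499  0.008 ]
 [ 0.5639 -0.3719  0.008 ]
 [ 0.5464 -0.455   0.008 ]
 [ 0.4626 -0.4332  0.008 ]] [ 0.51365 -0.4025   0.008  ]
0.08509312545676055 -14.983464806073702
0.08492267070694373 -101.89213282763467
0.08658914481619506 165.41809893865778
0.08546168732244876 77.08578417900819
t 12.85 pos [ 0.3631 -0.3363  0.125 ] yaw -12.89 tilt 0.03 q [ 47.  16. -14. 120.   5.  45.  17.] open 0.0568 F [-0.7 -0.3 -2.9]
turn rz units -0.0
then shift units [-0.33 -1.91  4.36]
```

apply_moves:
  increments:
    - [[-0.11,-0.64,0],[0,0,0]]
    - [[-0.11,-0.64,0],[0,0,0]]
    - [[-0.11,-0.63,0],[0,0,0]]
    - [[0,0,0.5],[0,0,0]]
    - [[0,0,0.8],[0,0,0]]
    - [[0,0,0.9],[0,0,0]]
    - [[0,0,0.9],[0,0,0]]
    - [[0,0,0.6],[0,0,0]]
    - [[0,0,0.4],[0,0,0]]
    - [[0,0,0],[0,0,0]]

```text
t: 13.68
position: [0.3652, -0.2868, 0.0208]
tool_rot: [[0.975, -0.221, -0.002], [-0.221, -0.975, 0.002], [-0.002, -0.001, -1.0]]
wrist_force: [-0.5, 0.9, -2.0]
opening: 0.0568
```

apply_moves:
  increments:
    - [[0,0,0.08],[0,0,0]]
    - [[0,0,0.08],[0,0,0]]
    - [[0,0,0.06],[0,0,0]]
    - [[0,0,0],[0,0,0]]

```text
t: 14.02
position: [0.3659, -0.2886, 0.017]
tool_rot: [[0.975, -0.223, 0.001], [-0.223, -0.975, -0.001], [0.001, 0.0, -1.0]]
wrist_force: [-0.1, 0.7, -1.8]
opening: 0.0569
```

apply_moves:
  increments:
    - [[0,0,0.05],[0,0,0]]
    - [[0,0,0.04],[0,0,0]]
    - [[0,0,0],[0,0,0]]

```text
t: 14.27
position: [0.366, -0.2887, 0.016]
tool_rot: [[0.975, -0.223, 0.001], [-0.223, -0.975, -0.001], [0.001, 0.001, -1.0]]
wrist_force: [-8.9, 7.2, 41.5]
opening: 0.0568
```

apply_moves:
  increments:
    - [[0,0,-0.03],[0,0,0]]
    - [[0,0,0],[0,0,0]]
    - [[0,0,0],[0,0,0]]
    - [[0,0,0],[0,0,0]]
    - [[0,0,0],[0,0,0]]
    - [[0,0,0],[0,0,0]]
  hand: 1

```text
t: 14.77
position: [0.3656, -0.2884, 0.015]
tool_rot: [[0.975, -0.223, -0.0], [-0.223, -0.975, 0.0], [-0.0, -0.0, -1.0]]
wrist_force: [1.0, -0.0, -0.9]
opening: 0.085
```

apply_moves:
  increments:
    - [[0,0,-0.4],[0,0,0]]
    - [[0,0,-0.8],[0,0,0]]
    - [[0,0,-0.8],[0,0,0]]
    - [[0,0,-0.8],[0,0,0]]
    - [[0,0,-0.8],[0,0,0]]
    - [[0,0,-0.8],[0,0,0]]

```text
t: 15.27
position: [0.3655, -0.2882, 0.1268]
tool_rot: [[0.975, -0.223, 0.0], [-0.223, -0.975, 0.0], [0.0, -0.0, -1.0]]
wrist_force: [0.1, -0.8, -0.1]
opening: 0.0852
```

```bash
python3 -c "
from h import *
cam('wrist','w7')
plan(.5,.0,.13)
plan(.536,.365,.13)"
```

```text
t 15.32 pos [ 0.367  -0.2892  0.13  ] yaw -12.87 tilt 0.25 q [ 44.  13. -16. 123.   5.  44.  12.] open 0.0853 F [ 2.4 -0.4  4.6]
turn rz units -0.0
then shift units [  2.61 -12.46   0.  ]
t 15.32 pos [ 0.367  -0.2892  0.13  ] yaw -12.87 tilt 0.25 q [ 44.  13. -16. 123.   5.  44.  12.] open 0.0853 F [ 2.4 -0.4  4.6]
turn rz units -0.0
then shift units [  0.76 -27.02   0.  ]
```

View pics/w7.png

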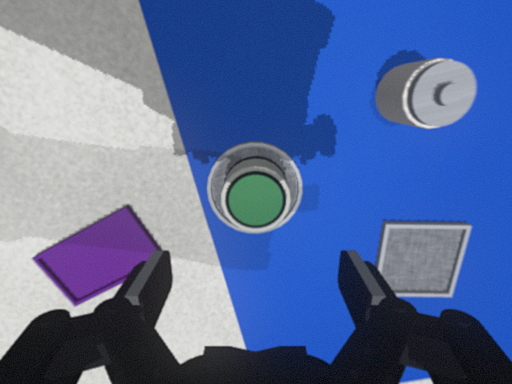

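The lens sits inside the large tray, around (255,190). Next is the camera.

apply_moves:
  increments:
    - [[0.1,-0.9,0],[0,0,0]]
    - [[0.1,-1,0],[0,0,0]]
    - [[0.1,-1,0],[0,0,0]]
    - [[0.1,-1,0],[0,0,0]]
    - [[0.1,-1,0],[0,0,0]]
    - [[0.1,-1,0],[0,0,0]]
    - [[0.1,-1,0],[0,0,0]]
    - [[0.1,-1,0],[0,0,0]]
    - [[0,-1,0],[0,0,0]]
    - [[0,-1,0],[0,0,0]]

```text
t: 16.15
position: [0.4404, -0.0504, 0.1256]
tool_rot: [[0.975, -0.223, 0.0], [-0.223, -0.975, -0.0], [0.0, 0.0, -1.0]]
wrist_force: [0.5, -0.3, -0.5]
opening: 0.0853
```

apply_moves:
  increments:
    - [[0,-1,0],[0,0,0]]
    - [[0,-1,0],[0,0,0]]
    - [[0,-1,0],[0,0,0]]
    - [[0,-1,0],[0,0,0]]
    - [[0,-1,0],[0,0,0]]
    - [[0,-1,0],[0,0,0]]
    - [[0,-1,0],[0,0,0]]
    - [[0,-1,0],[0,0,0]]
    - [[0,-1,0],[0,0,0]]
    - [[0,-1,0],[0,0,0]]

```text
t: 16.98
position: [0.496, 0.1933, 0.1256]
tool_rot: [[0.975, -0.223, 0.0], [-0.223, -0.975, -0.0], [0.0, 0.0, -1.0]]
wrist_force: [1.3, -0.6, -0.2]
opening: 0.0854
```

apply_moves:
  increments:
    - [[0,-1,0],[0,0,0]]
    - [[0,-1,0],[0,0,0]]
    - [[0,-1,0],[0,0,0]]
    - [[0,-1,0],[0,0,0]]
    - [[0,-1,0],[0,0,0]]
    - [[0,-1,0],[0,0,0]]
    - [[0,-1,0],[0,0,0]]
    - [[0,0,0],[0,0,0]]

```text
t: 17.65
position: [0.5344, 0.3679, 0.1258]
tool_rot: [[0.976, -0.219, -0.0], [-0.219, -0.976, 0.003], [-0.001, -0.003, -1.0]]
wrist_force: [-1.1, -0.6, -0.2]
opening: 0.0855
```

```bash
python3 -c "
from h import *
cam('wrist','w8')
plan(.536,.4015,.012)"
```

```text
t 17.7 pos [0.5343 0.3654 0.1254] yaw -12.71 tilt 0.08 q [-18.  31. -29.  99.  18.  54. -67.] open 0.085 F [ 0.  -0.7  0.1]
turn rz units -0.0
then shift units [-0.25 -1.42  4.54]
```

View pics/w8.png

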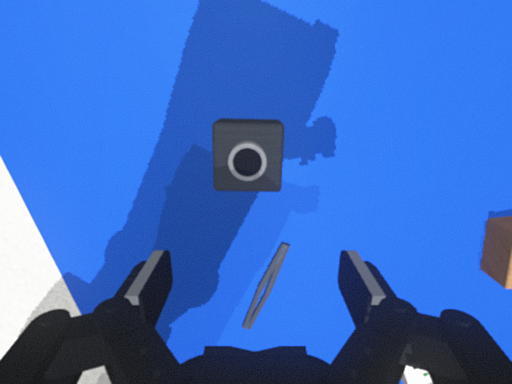

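The camera mount is at (247,161), square to the jaws to within about 1°.

```bash
python3 -c "
from h import *
c=cam('wrist')
t=ray(c,247,161,.052);print(t,ray(c,247,156,.04))
plan(t[0],t[1],.012)"
```

```text
[0.5362 0.3998 0.052 ] [0.5363 0.4011 0.04  ]
t 17.75 pos [0.5344 0.3635 0.1252] yaw -12.78 tilt 0.03 q [-18.  31. -29. 100.  18.  54. -67.] open 0.0854 F [ 0.5 -0.8  0.1]
turn rz units -0.0
then shift units [-0.25 -1.43  4.53]
```

apply_moves:
  increments:
    - [[-0.13,-0.72,0.1],[0,0,0]]
    - [[-0.13,-0.72,0.1],[0,0,0.1]]
    - [[0,0,0.7],[0,0,0]]
    - [[0,0,0.8],[0,0,0]]
    - [[0,0,0.8],[0,0,0]]
    - [[0,0,0.7],[0,0,0]]
    - [[0,0,0.6],[0,0,0]]
    - [[0,0,0.4],[0,0,0]]
    - [[0,0,0.3],[0,0,0]]
    - [[0,0,0],[0,0,0]]

```text
t: 18.58
position: [0.5362, 0.3985, 0.0114]
tool_rot: [[0.972, -0.233, -0.001], [-0.233, -0.972, -0.001], [-0.001, 0.001, -1.0]]
wrist_force: [-0.7, -0.1, -0.1]
opening: 0.0856
```

apply_moves:
  increments:
    - [[0,0,0],[0,0,0]]
    - [[0,0,0],[0,0,0]]
    - [[0,0,0],[0,0,0]]
    - [[0,0,0],[0,0,0]]
    - [[0,0,0],[0,0,0]]
    - [[0,0,0],[0,0,0]]
    - [[0,0,0],[0,0,0]]
    - [[0,0,0],[0,0,0]]
  hand: 0
  force: 45

```text
t: 19.25
position: [0.5371, 0.3997, 0.0138]
tool_rot: [[0.972, -0.233, 0.001], [-0.233, -0.972, 0.001], [0.001, -0.001, -1.0]]
wrist_force: [-0.7, -0.8, 6.8]
opening: 0.0554
```

apply_moves:
  increments:
    - [[0,0,-0.3],[0,0,0]]
    - [[0,0,-0.7],[0,0,0]]
    - [[0,0,-0.9],[0,0,0]]
    - [[0,0,-0.9],[0,0,0]]
    - [[0,0,-0.9],[0,0,0]]
    - [[0,0,-0.8],[0,0,0]]

```text
t: 19.75
position: [0.5366, 0.3994, 0.1274]
tool_rot: [[0.973, -0.233, 0.001], [-0.233, -0.973, 0.001], [0.001, -0.001, -1.0]]
wrist_force: [0.9, -0.3, -1.1]
opening: 0.0551
```

```bash
python3 -c "
from h import *
plan(.4900,-.445,.125)"
```

```text
t 19.75 pos [0.5366 0.3994 0.1274] yaw -13.46 tilt 0.06 q [-21.  32. -29.  96.  18.  56. -70.] open 0.0551 F [ 0.9 -0.3 -1.1]
turn rz units -0.0
then shift units [ 6.05 33.28  0.09]
```

apply_moves:
  increments:
    - [[0.1,0.6,0],[0,0,0]]
    - [[0.18,0.98,0],[0,0,0]]
    - [[0.18,0.98,0],[0,0,0]]
    - [[0.18,0.98,0],[0,0,0]]
    - [[0.18,0.98,0],[0,0,0]]
    - [[0.18,0.98,0],[0,0,0]]
    - [[0.18,0.98,0],[0,0,0]]
    - [[0.18,0.98,0],[0,0,0]]
    - [[0.18,0.98,0],[0,0,0]]
    - [[0.18,0.98,0],[0,0,0]]

```text
t: 20.58
position: [0.5231, 0.1586, 0.1253]
tool_rot: [[0.972, -0.233, 0.0], [-0.233, -0.972, -0.0], [0.0, 0.0, -1.0]]
wrist_force: [0.6, -0.6, -1.3]
opening: 0.0551
```

apply_moves:
  increments:
    - [[0.18,0.98,0],[0,0,0]]
    - [[0.18,0.98,0],[0,0,0]]
    - [[0.18,0.98,0],[0,0,0]]
    - [[0.18,0.98,0],[0,0,0]]
    - [[0.18,0.98,0],[0,0,0]]
    - [[0.18,0.98,0],[0,0,0]]
    - [[0.18,0.98,0],[0,0,0]]
    - [[0.18,0.98,0],[0,0,0]]
    - [[0.18,0.98,0],[0,0,0]]
    - [[0.18,0.98,0],[0,0,0]]

```text
t: 21.42
position: [0.5096, -0.09, 0.1254]
tool_rot: [[0.972, -0.233, 0.0], [-0.233, -0.972, -0.0], [0.0, 0.0, -1.0]]
wrist_force: [0.1, 1.2, -1.9]
opening: 0.0553
```

apply_moves:
  increments:
    - [[0.18,0.98,0],[0,0,0]]
    - [[0.18,0.98,0],[0,0,0]]
    - [[0.18,0.98,0],[0,0,0]]
    - [[0.18,0.98,0],[0,0,0]]
    - [[0.18,0.98,0],[0,0,0]]
    - [[0.18,0.98,0],[0,0,0]]
    - [[0.18,0.98,0],[0,0,0]]
    - [[0.18,0.98,0],[0,0,0]]
    - [[0.18,0.98,0],[0,0,0]]
    - [[0.18,0.98,0],[0,0,0]]

```text
t: 22.25
position: [0.4962, -0.3386, 0.1253]
tool_rot: [[0.972, -0.233, 0.0], [-0.233, -0.972, -0.0], [0.0, 0.0, -1.0]]
wrist_force: [0.2, -0.9, -1.7]
opening: 0.0547
```

apply_moves:
  increments:
    - [[0.18,0.98,0],[0,0,0]]
    - [[0.18,0.98,0],[0,0,0]]
    - [[0.18,0.98,0],[0,0,0]]
    - [[0.18,0.8,0],[0,0,0]]
    - [[0,0.5,0],[0,0,0]]
    - [[0,0,0],[0,0,0]]
    - [[0,0,0],[0,0,0]]

```text
t: 22.83
position: [0.4891, -0.4444, 0.1249]
tool_rot: [[0.972, -0.234, -0.0], [-0.234, -0.972, 0.001], [-0.0, -0.0, -1.0]]
wrist_force: [-0.3, 0.8, -1.2]
opening: 0.0553
```

```bash
python3 -c "
from h import *
cam('wrist','w9')
plan(.5137,-.4025,.017)"
```

```text
t 22.88 pos [ 0.4897 -0.4435  0.125 ] yaw -13.45 tilt 0.05 q [ 49.  30. -17.  98.  11.  53.  14.] open 0.055 F [ 1.4  0.4 -0.9]
turn rz units -0.0
then shift units [ 0.55 -1.82  4.32]
```

View pics/w9.png

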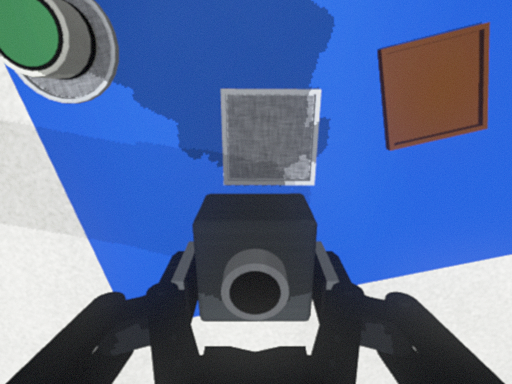

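The grey square tray's corners are at (220,89), (321,90), (315,186) and (222,185), parallel to the held camera.

```bash
python3 -c "
from h import *
c=cam('wrist')
q=np.array([ray(c,u,v,.008) for u,v in[(220,89),(321,90),(315,186),(222,185)]]);t=q.mean(0);print(q,t)
for i in range(4): d=q[(i+1)%4]-q[i];print(np.hypot(*d[:2]),np.degrees(np.arctan2(d[1],d[0])))
plan(t[0],t[1],.0168)"
```

```text
[[ 0.4816 -0.3538  0.008 ]
 [ 0.5636 -0.3743  0.008 ]
 [ 0.5445 -0.4565  0.008 ]
 [ 0.4606 -0.4353  0.008 ]] [ 0.512575 -0.404975  0.008   ]
0.08452366532516206 -14.036243467926488
0.08438986906021362 -103.08112780635157
0.08653698631221217 165.81923273107301
0.08416204607778972 75.55096987354058
t 22.93 pos [ 0.49   -0.4432  0.1251] yaw -13.4 tilt 0.04 q [ 49.  30. -17.  98.  11.  53.  14.] open 0.055 F [ 0.6  0.5 -1.7]
turn rz units -0.0
then shift units [ 0.53 -1.7   4.33]
```

apply_moves:
  increments:
    - [[0.18,-0.58,0],[0,0,0]]
    - [[0.18,-0.58,0],[0,0,0]]
    - [[0.18,-0.57,0],[0,0,0]]
    - [[0,0,0.5],[0,0,0]]
    - [[0,0,0.8],[0,0,0]]
    - [[0,0,0.9],[0,0,0]]
    - [[0,0,0.9],[0,0,0]]
    - [[0,0,0.6],[0,0,0]]
    - [[0,0,0.4],[0,0,0]]
    - [[0,0,0],[0,0,0]]

```text
t: 23.77
position: [0.5125, -0.4042, 0.0205]
tool_rot: [[0.973, -0.232, -0.002], [-0.232, -0.973, 0.002], [-0.003, -0.001, -1.0]]
wrist_force: [0.2, 0.1, -1.5]
opening: 0.0553
```

apply_moves:
  increments:
    - [[0,0,0.07],[0,0,0]]
    - [[0,0,0.06],[0,0,0]]
    - [[0,0,0.04],[0,0,0]]
    - [[0,0,0],[0,0,0]]

```text
t: 24.1
position: [0.5133, -0.4059, 0.019]
tool_rot: [[0.972, -0.233, 0.001], [-0.233, -0.972, -0.001], [0.001, 0.0, -1.0]]
wrist_force: [-0.2, -0.3, -1.4]
opening: 0.0555
```

apply_moves:
  increments:
    - [[0,0,0.04],[0,0,0]]
    - [[0,0,0.03],[0,0,0]]
    - [[0,0,0],[0,0,0]]

```text
t: 24.35
position: [0.513, -0.4058, 0.0168]
tool_rot: [[0.972, -0.233, 0.0], [-0.233, -0.972, -0.0], [0.0, 0.0, -1.0]]
wrist_force: [-0.5, -0.1, 1.3]
opening: 0.0553
```

apply_moves:
  increments:
    - [[0,0,0.01],[0,0,0]]
    - [[0,0,0],[0,0,0]]
    - [[0,0,0],[0,0,0]]
    - [[0,0,0],[0,0,0]]
    - [[0,0,0],[0,0,0]]
    - [[0,0,0],[0,0,0]]
  hand: 1

```text
t: 24.85
position: [0.513, -0.4056, 0.0163]
tool_rot: [[0.972, -0.233, 0.0], [-0.233, -0.972, 0.0], [0.0, -0.0, -1.0]]
wrist_force: [0.6, 0.5, 0.5]
opening: 0.0855
```

apply_moves:
  increments:
    - [[0,0,-0.4],[0,0,0]]
    - [[0,0,-0.8],[0,0,0]]
    - [[0,0,-0.8],[0,0,0]]
    - [[0,0,-0.8],[0,0,0]]
    - [[0,0,-0.8],[0,0,0]]
    - [[0,0,-0.8],[0,0,0]]

```text
t: 25.35
position: [0.513, -0.4055, 0.1282]
tool_rot: [[0.973, -0.233, 0.0], [-0.233, -0.973, -0.0], [0.0, 0.0, -1.0]]
wrist_force: [0.7, 0.1, 0.3]
opening: 0.0853
```

```bash
python3 -c "
from h import *
cam('wrist','w10')
plan(.665,.095,.13,10.6)"
```

```text
t 25.4 pos [ 0.5146 -0.4066  0.1323] yaw -13.47 tilt 0.3 q [ 46.  29. -18.  99.  11.  54.  10.] open 0.0853 F [ 2.1 -1.1  3.1]
turn rz units -4.01
then shift units [  9.61 -18.61   0.09]
```

Turn by -4, then move.

apply_moves:
  increments:
    - [[0,0,0],[0,0,-0.8]]
    - [[0,0,0],[0,0,-0.8]]
    - [[0,0,0],[0,0,-0.8]]
    - [[0,0,0],[0,0,-0.8]]
    - [[0,0,0],[0,0,-0.8]]
    - [[0.3,-0.6,0],[0,0,0]]
    - [[0.5,-0.95,0],[0,0,0]]
    - [[0.5,-0.95,0],[0,0,0]]
    - [[0.5,-0.95,0],[0,0,0]]
    - [[0.5,-0.95,0],[0,0,0]]

```text
t: 26.23
position: [0.5496, -0.2859, 0.127]
tool_rot: [[0.983, 0.182, 0.0], [0.182, -0.983, -0.0], [0.0, 0.0, -1.0]]
wrist_force: [0.2, -0.1, -0.5]
opening: 0.0856
```

apply_moves:
  increments:
    - [[0.5,-0.95,0],[0,0,0]]
    - [[0.5,-0.95,0],[0,0,0]]
    - [[0.5,-0.95,0],[0,0,0]]
    - [[0.5,-0.95,0],[0,0,0]]
    - [[0.5,-0.95,0],[0,0,0]]
    - [[0.5,-0.95,0],[0,0,0]]
    - [[0.5,-0.95,0],[0,0,0]]
    - [[0.5,-0.95,0],[0,0,0]]
    - [[0.5,-0.95,0],[0,0,0]]
    - [[0.5,-0.95,0],[0,0,0]]

```text
t: 27.07
position: [0.6292, -0.0293, 0.1271]
tool_rot: [[0.983, 0.183, 0.001], [0.183, -0.983, -0.0], [0.001, 0.0, -1.0]]
wrist_force: [-0.3, -1.4, 0.6]
opening: 0.0852
```

apply_moves:
  increments:
    - [[0.5,-0.95,0],[0,0,0]]
    - [[0.5,-0.95,0],[0,0,0]]
    - [[0.5,-0.95,0],[0,0,0]]
    - [[0.5,-0.95,0],[0,0,0]]
    - [[0.3,-0.8,0],[0,0,0]]
    - [[0,0,0],[0,0,0]]
    - [[0,0,0],[0,0,0]]

```text
t: 27.65
position: [0.6643, 0.0946, 0.1268]
tool_rot: [[0.983, 0.185, 0.0], [0.185, -0.983, 0.001], [0.0, -0.0, -1.0]]
wrist_force: [-0.3, -0.8, 0.3]
opening: 0.0855
```

```bash
python3 -c "
from h import *
cam('wrist','w11')
plan(.665,.135,.012,10.6)"
```

```text
t 27.7 pos [0.6643 0.0929 0.1266] yaw 10.57 tilt 0.02 q [  7.  32. -28.  96.  18.  56. -17.] open 0.0852 F [-0.2 -1.  -0.3]
turn rz units -0.01
then shift units [ 0.34 -1.65  4.58]
```

View pics/w11.png

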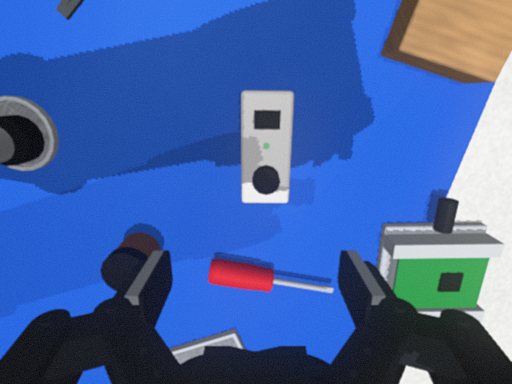

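The control box is at (267,146) with its knob at (266,179), and its long axis is square to the jaws.

```bash
python3 -c "
from h import *
c=cam('wrist')
k=ray(c,266,179,.052);l=ray(c,267,146,.04);print(k,l,[ray(c,u,v,.04) for u,v in [(243,91),(293,92)]])
d=k-l;print(np.degrees(np.arctan2(d[1],d[0])),np.hypot(*d[:2]))
plan(l[0],l[1],.012)"
```

```text
[0.6694 0.1135 0.052 ] [0.666  0.1368 0.04  ] [array([0.6405, 0.1736, 0.04  ]), array([0.6771, 0.1796, 0.04  ])]
-81.69783876511624 0.02354676198546203
t 27.75 pos [0.6643 0.092  0.1266] yaw 10.49 tilt 0.04 q [  7.  32. -28.  96.  18.  56. -17.] open 0.0854 F [ 0.7 -0.5  0. ]
turn rz units -0.0
then shift units [ 0.39 -1.75  4.58]
```

apply_moves:
  increments:
    - [[0.2,-0.85,0.1],[0,0,0]]
    - [[0.2,-0.85,0.1],[0,0,0]]
    - [[0,0,0.7],[0,0,0]]
    - [[0,0,0.8],[0,0,0]]
    - [[0,0,0.8],[0,0,0]]
    - [[0,0,0.7],[0,0,0]]
    - [[0,0,0.6],[0,0,0]]
    - [[0,0,0.4],[0,0,0]]
    - [[0,0,0.3],[0,0,0]]
    - [[0,0,0],[0,0,0]]

```text
t: 28.58
position: [0.6659, 0.1359, 0.0126]
tool_rot: [[0.983, 0.182, -0.001], [0.182, -0.983, -0.0], [-0.002, 0.0, -1.0]]
wrist_force: [0.2, -0.0, -0.0]
opening: 0.0856
```

apply_moves:
  increments:
    - [[0,0,0],[0,0,0]]
    - [[0,0,0],[0,0,0]]
    - [[0,0,0],[0,0,0]]
    - [[0,0,0],[0,0,0]]
    - [[0,0,0],[0,0,0]]
    - [[0,0,0],[0,0,0]]
    - [[0,0,0],[0,0,0]]
    - [[0,0,0],[0,0,0]]
  hand: 0
  force: 45

```text
t: 29.25
position: [0.667, 0.1367, 0.0148]
tool_rot: [[0.983, 0.183, 0.001], [0.183, -0.983, 0.0], [0.001, 0.0, -1.0]]
wrist_force: [-1.1, -0.1, 7.0]
opening: 0.0391
```

apply_moves:
  increments:
    - [[0,0,-0.3],[0,0,0]]
    - [[0,0,-0.7],[0,0,0]]
    - [[0,0,-0.9],[0,0,0]]
    - [[0,0,-0.9],[0,0,0]]
    - [[0,0,-0.9],[0,0,0]]
    - [[0,0,-0.8],[0,0,0]]

```text
t: 29.75
position: [0.6665, 0.1367, 0.1284]
tool_rot: [[0.983, 0.183, 0.001], [0.183, -0.983, 0.0], [0.001, -0.0, -1.0]]
wrist_force: [1.1, -0.2, -1.9]
opening: 0.0392
```

```bash
python3 -c "
from h import *
plan(.605,-.152,.125,-58)"
```

```text
t 29.75 pos [0.6665 0.1367 0.1284] yaw 10.54 tilt 0.04 q [  3.  33. -28.  95.  18.  57. -21.] open 0.0392 F [ 1.1 -0.2 -1.9]
turn rz units 11.42
then shift units [8.49 8.2  0.14]
```

apply_moves:
  increments:
    - [[0,0,0],[0,0,0.95]]
    - [[0,0,0],[0,0,0.95]]
    - [[0,0,0],[0,0,0.95]]
    - [[0,0,0],[0,0,0.95]]
    - [[0,0,0],[0,0,0.95]]
    - [[0,0,0],[0,0,0.95]]
    - [[0,0,0],[0,0,0.95]]
    - [[0,0,0],[0,0,0.95]]
    - [[0,0,0],[0,0,0.95]]
    - [[0,0,0],[0,0,0.95]]

```text
t: 30.58
position: [0.6663, 0.1367, 0.127]
tool_rot: [[0.685, -0.728, 0.0], [-0.728, -0.685, 0.0], [-0.0, -0.0, -1.0]]
wrist_force: [-0.8, 0.4, 0.0]
opening: 0.0394
```

apply_moves:
  increments:
    - [[0,0,0],[0,0,0.96]]
    - [[0,0,0],[0,0,0.96]]
    - [[0,0,0],[0,0,0]]

```text
t: 30.83
position: [0.6663, 0.1369, 0.127]
tool_rot: [[0.526, -0.85, 0.0], [-0.85, -0.526, 0.0], [-0.0, -0.0, -1.0]]
wrist_force: [-0.5, -0.6, -1.0]
opening: 0.0396
```

```bash
python3 -c "
from h import *
plan(.559,-.19,.13,-58)"
```

```text
t 30.83 pos [0.6663 0.1369 0.127 ] yaw -58.26 tilt 0.02 q [ -8.  31. -13.  96.   8.  54. -82.] open 0.0396 F [-0.5 -0.6 -1. ]
turn rz units -0.04
then shift units [ 8.81 10.57 -0.12]
```

apply_moves:
  increments:
    - [[0.5,0.6,0],[0,0,0]]
    - [[0.8,0.95,0],[0,0,0]]
    - [[0.8,0.95,0],[0,0,0]]
    - [[0.8,0.95,0],[0,0,0]]
    - [[0.8,0.95,0],[0,0,0]]
    - [[0.8,0.95,0],[0,0,0]]
    - [[0.8,0.95,0],[0,0,0]]
    - [[0.8,0.95,0],[0,0,0]]
    - [[0.8,0.95,0],[0,0,0]]
    - [[0.8,0.95,0],[0,0,0]]

```text
t: 31.67
position: [0.5739, -0.1491, 0.1269]
tool_rot: [[0.534, -0.846, 0.0], [-0.846, -0.534, 0.0], [0.0, -0.0, -1.0]]
wrist_force: [0.4, -0.9, -1.4]
opening: 0.0391
```

apply_moves:
  increments:
    - [[0.8,0.95,0],[0,0,0]]
    - [[0.3,0.5,0],[0,0,0]]
    - [[0,0,0],[0,0,0]]
    - [[0,0,0],[0,0,0]]

```text
t: 32.0
position: [0.5581, -0.1912, 0.1267]
tool_rot: [[0.531, -0.847, 0.0], [-0.847, -0.531, -0.0], [0.0, -0.0, -1.0]]
wrist_force: [0.2, 0.2, -1.3]
opening: 0.0388
```

```bash
python3 -c "
from h import *
cam('wrist','w12')
plan(.6432,-.137,.017)"
```

```text
t 32.05 pos [ 0.5586 -0.19    0.1267] yaw -57.85 tilt 0.04 q [ 20.  23. -10. 108.   5.  49. -50.] open 0.0392 F [-0.5  0.2 -1.5]
turn rz units -0.0
then shift units [ 0.   -4.    4.39]
```

View pics/w12.png

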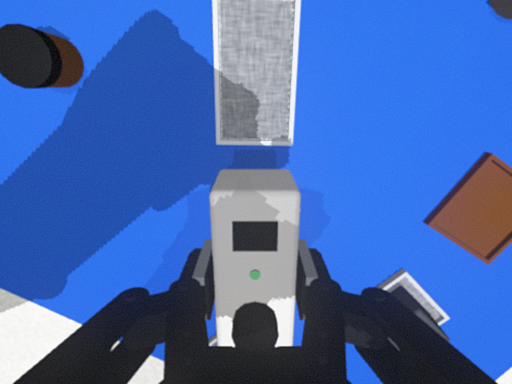

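The oblong tray's near edge runs from (216,144) to (293,145). Its sides run up to (213,2) and (300,2), parallel to the held box.

```bash
python3 -c "
from h import *
c=cam('wrist')
a,b,l,r=[ray(c,u,v,.008) for u,v in [(216,144),(293,145),(213,2),(300,2)]]
print(a,b,np.linalg.norm(a-b))
for p,q in((a,b),(a,l),(b,r)): d=q-p;print(np.degrees(np.arctan2(d[1],d[0])))
for w in(31,32,33):
  w=np.radians(w); t=(a+b)/2+.059*np.array([np.cos(w),np.sin(w),0]);print(t)
plan(.6432,-.137,.0182)"
```

```text
[ 0.5739 -0.1402  0.008 ] [ 0.6097 -0.199   0.008 ] 0.06884097616972036
-58.66512502394259
30.847210747942555
31.71959368042738
[ 0.64237287 -0.13921275  0.008     ]
[ 0.64183484 -0.13833476  0.008     ]
[ 0.64128156 -0.1374663   0.008     ]
t 32.1 pos [ 0.5588 -0.1895  0.1266] yaw -57.83 tilt 0.04 q [ 20.  23. -10. 108.   5.  49. -50.] open 0.0388 F [-0.3 -0.6 -1.7]
turn rz units -0.0
then shift units [ 0.02 -3.98  4.34]
```

apply_moves:
  increments:
    - [[0,-0.6,0],[0,0,0]]
    - [[0,-0.9,0],[0,0,0]]
    - [[0,-0.9,0],[0,0,0]]
    - [[0,-0.9,0],[0,0,0]]
    - [[0,-0.66,0],[0,0,0]]
    - [[0.05,0,0.4],[0,0,0.1]]
    - [[0,0,0.8],[0,0,0]]
    - [[0,0,0.9],[0,0,0]]
    - [[0,0,0.5],[0,0,0]]
    - [[0,0,0],[0,0,0]]

```text
t: 32.93
position: [0.6414, -0.1377, 0.0583]
tool_rot: [[0.523, -0.853, -0.004], [-0.853, -0.523, 0.001], [-0.003, 0.003, -1.0]]
wrist_force: [-0.2, 0.1, -2.1]
opening: 0.0391
```

```bash
python3 -c "
from h import *
plan(.643,-.138,.0178)"
```

```text
t 32.93 pos [ 0.6414 -0.1377  0.0583] yaw -58.49 tilt 0.26 q [ 13.  34.  -9. 101.   7.  46. -58.] open 0.0391 F [-0.2  0.1 -2.1]
turn rz units -0.0
then shift units [ 0.04 -0.05  1.62]
```

apply_moves:
  increments:
    - [[0,0,0.5],[0,0,0]]
    - [[0,0,0.5],[0,0,0]]
    - [[0,0,0.35],[0,0,0]]
    - [[0,0,0.2],[0,0,0]]
    - [[0,0,0.05],[0,0,0]]
    - [[0,0,0],[0,0,0]]
    - [[0,0,0],[0,0,0]]

```text
t: 33.52
position: [0.6433, -0.1391, 0.0217]
tool_rot: [[0.521, -0.853, 0.001], [-0.853, -0.521, -0.0], [0.0, -0.0, -1.0]]
wrist_force: [0.2, 0.2, -1.4]
opening: 0.0388
```

apply_moves:
  increments:
    - [[0,0,0.05],[0,0,0]]
    - [[0,0,0.03],[0,0,0]]
    - [[0,0,0],[0,0,0]]
    - [[0,0,0],[0,0,0]]

```text
t: 33.85
position: [0.643, -0.139, 0.0195]
tool_rot: [[0.521, -0.853, 0.0], [-0.853, -0.521, 0.0], [0.0, -0.0, -1.0]]
wrist_force: [-0.3, -1.1, -2.2]
opening: 0.0389
```

apply_moves:
  increments:
    - [[0,0,0.05],[0,0,0]]
    - [[0,0,0.03],[0,0,0]]
    - [[0,0,0],[0,0,0]]
    - [[0,0,0],[0,0,0]]

```text
t: 34.18
position: [0.6431, -0.1391, 0.0178]
tool_rot: [[0.521, -0.853, 0.0], [-0.853, -0.521, -0.0], [0.0, -0.0, -1.0]]
wrist_force: [-2.7, -0.1, 6.0]
opening: 0.0388
```

Contact at the expected height. I'll release, rise and move clear.

apply_moves:
  increments:
    - [[0,0,0],[0,0,0]]
    - [[0,0,0],[0,0,0]]
    - [[0,0,0],[0,0,0]]
    - [[0,0,0],[0,0,0]]
    - [[0,0,0],[0,0,0]]
    - [[0,0,0],[0,0,0]]
  hand: 1

```text
t: 34.68
position: [0.643, -0.139, 0.0173]
tool_rot: [[0.521, -0.853, -0.0], [-0.853, -0.521, 0.0], [-0.0, -0.0, -1.0]]
wrist_force: [-0.3, 0.0, 0.3]
opening: 0.0852
```

apply_moves:
  increments:
    - [[0,0,-0.4],[0,0,0]]
    - [[0,0,-0.9],[0,0,0]]
    - [[0,0,-0.9],[0,0,0]]
    - [[0,0,-0.9],[0,0,0]]
    - [[0,0,-0.9],[0,0,0]]
    - [[0,0,-0.9],[0,0,0]]
    - [[0,0,-0.9],[0,0,0]]
    - [[0,0,0],[0,0,0]]
    - [[0,0,0],[0,0,0]]

```text
t: 35.43
position: [0.6437, -0.1391, 0.1644]
tool_rot: [[0.521, -0.853, 0.003], [-0.853, -0.521, -0.0], [0.002, -0.002, -1.0]]
wrist_force: [-0.8, -1.3, -0.4]
opening: 0.0852
```

Run:
```python
from h import *
plan(.643,-.139,.15)
w=cam('wrist')['color'];t=cam('top')['color'];s=cam('scene')['color']
r=lambda a:cv2.resize(a,(400,300),interpolation=cv2.INTER_AREA)
tc=cv2.resize(t[80:260,100:440],(800,424),interpolation=cv2.INTER_CUBIC)[:300]
cv2.imwrite('pics/f1.png',np.vstack([np.hstack([r(w),cv2.resize(s[120:300,90:330],(400,300),interpolation=cv2.INTER_CUBIC)]),cv2.resize(t[100:240,190:440],(800,300),interpolation=cv2.INTER_CUBIC)]))
```

```text
t 35.43 pos [ 0.6437 -0.1391  0.1644] yaw -58.59 tilt 0.17 q [ 14.  27. -10.  97.   5.  56. -56.] open 0.0852 F [-0.8 -1.3 -0.4]
turn rz units -0.0
then shift units [-0.02  0.02  0.58]
```

View pics/f1.png

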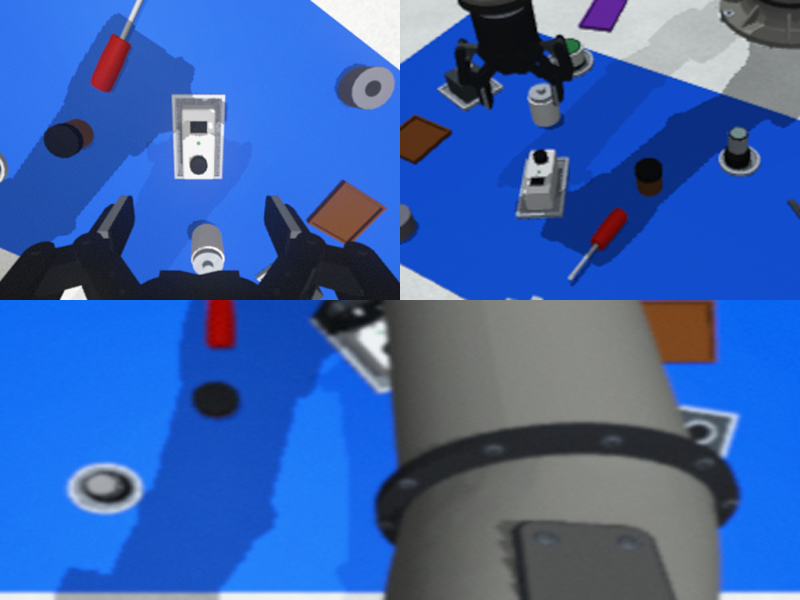

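The control box lies in its tray and the eyepiece stands upright in its own. The arm hides the lens and camera, so I'll move it aside for a final look.

apply_moves:
  increments:
    - [[-0.9,-0.5,0],[0,0,0]]
    - [[-1,-0.6,0],[0,0,0]]
    - [[-1,-0.6,0],[0,0,0]]
    - [[-1,-0.6,0],[0,0,0]]
    - [[-1,-0.6,0],[0,0,0]]
    - [[-1,-0.6,0],[0,0,0]]
    - [[-1,-0.6,0],[0,0,0]]
    - [[-1,-0.6,0],[0,0,0]]
    - [[-1,-0.6,0],[0,0,0]]
    - [[-0.5,-0.3,0],[0,0,0]]

```text
t: 36.42
position: [0.6389, 0.1388, 0.1614]
tool_rot: [[0.524, -0.852, -0.002], [-0.852, -0.524, 0.001], [-0.002, 0.001, -1.0]]
wrist_force: [-0.2, 0.0, 0.4]
opening: 0.0858
```

apply_moves:
  increments:
    - [[0,0,0],[0,0,0]]
    - [[0,0,0],[0,0,0]]
    - [[0,0,0],[0,0,0]]
    - [[0,0,0],[0,0,0]]

```text
t: 36.75
position: [0.6401, 0.1327, 0.162]
tool_rot: [[0.52, -0.854, -0.0], [-0.854, -0.52, -0.001], [0.0, 0.001, -1.0]]
wrist_force: [-0.0, 0.3, -1.2]
opening: 0.0857
```

Run:
```python
from h import *
t=cam('top')['color'];s=cam('scene')['color']
cv2.imwrite('pics/f2.png',np.vstack([cv2.resize(t[80:240,220:440],(800,300),interpolation=cv2.INTER_CUBIC),cv2.resize(s[130:290,80:340],(800,300),interpolation=cv2.INTER_CUBIC)]))
```

```text
(no output)
```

View pics/f2.png

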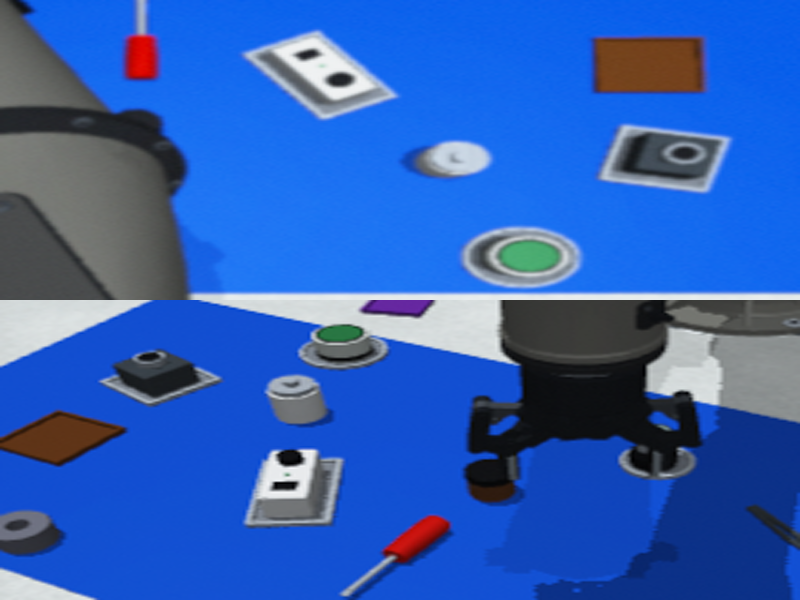

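All parts are inside their trays (top: camera mount (685,153), lens (530,256); their apparent offset is parallax). I'll do one numeric check, then hand in.

Run:
```python
from h import *
import pickle
T=pickle.load(open('top.pkl','rb'))
f=lambda u,v,z:ray(T,220+u*.275,80+v*160/300,z)
print('camera',f(685,153,.055),'tray',f(665,158,.008)); print('lens',f(530,256,.043),'tray',f(522,257,.008)); print('box',f(321,66,.043),'tray',f(321,74,.008))
print(env.hand_in())
```

```text
camera [ 0.5146 -0.4044  0.055 ] tray [ 0.5137 -0.4057  0.008 ]
lens [ 0.367  -0.2901  0.043 ] tray [ 0.3655 -0.2927  0.008 ]
box [ 0.6465 -0.1377  0.043 ] tray [ 0.6434 -0.1413  0.008 ]
the job is handed in; nothing more can be done
None
```

I put all four parts in their matching trays, each set down until contact and then released, and handed the job in at about 37 s of the 112 s allowed. `hand_in()` gives no verdict, so I don't know how it was judged.

- **Position:** in the last top picture, the camera, lens and control box measured about 2, 3 and 5 mm from their tray centres (limit 15 mm). I did not measure the eyepiece at the end. It was lowered within about 1 mm of the tray centre found by the wrist camera, and the later pictures show it upright inside the rim.
- **Height and tilt:** each part touched down within 1 mm of the expected height for the tray floor. All four look flat and upright in the pictures; I did not measure tilt.
- **Contact force:** the lens pressed on its tray with 41 N at the wrist for a moment as it touched down. The wrist limit is 120 N. The other parts touched down at 1 to 7 N.
- **Bystanders:** the jar and pump look upright and where they stood at the start. I checked this by eye only, and did not re-measure their positions.
- **Disagreements:** the cameras disagreed on tray positions by up to about 11 mm early on (the large round tray). I placed each part using a closer wrist view.

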